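# Close up the frit jars under the riser

## Robot

A 7-joint arm with a two-finger parallel gripper is mounted at the origin on a cart in front of the work surface, level with it; the furniture and walls round the work are solid. World frame = base frame: x ahead of the robot, y to its left, z up, the work surface at z = 0. Lengths are in m, angles in rad, forces in N, time in s.
With the tool pointing down it reaches from about 0.4 to 0.85 m from the base axis. Payload 10.4 kg.
Tool frame: the origin (TCP) lies at the very end of the fingers, on their centre line; the grasp point (between the pads) lies 19 mm behind it (r.pinch_z is the distance from the TCP to the grasp point, in m); z points along the fingers, y is the line along which they close (so a half turn about z gives the same grasp; the last joint's range is limited). The gripper opens to 87 mm and grips with 3 to 60 N. Pads are 19 mm wide; open, the fingers measure 117 mm over their backs; the gripper's body (75 mm by 190 mm) begins 51 mm behind the grasp point.
Start: joints at [1.29, 0.332, -0.065, 1.46, 0.022, 1.35, -0.088], TCP at [0.159, -0.604, 0.223] pointing down, gripper open.
Joint ranges: [-2.6, 2.6], [-0.5, 2.12], [-1.47, 1.34], [0.16, 2.42], [-1.27, 4.41], [0.06, 2.06], [-2.6, 2.6]. Speed limits (rad/s): [2.22, 2.22, 2.79, 2.79, 3.14, 3.14, 3.14].

## Interface

Orientations are given as a unit quaternion [x, y, z, w].
In Python, from bench import r, camera gives the robot as it stands. The module is installed in compiled form; this text tells all that it offers.
- The arm moves only by the shell command python3 -m pendant 'ROWS' [FORCE]. ROWS is JSON, a list of rows, each an object with "dp": the shift along the tool's x, y, z as a fraction of full scale, a list of three; "rotation": the turn, a rotation vector about the tool's x, y, z as a fraction of full scale, a list of three; "jaw": the opening, from 0 (shut) to 1 (fully open). A call has 1 to 8 rows; each row is the pose to reach, as a shift and turn from the pose commanded when the call began, along the tool's axes at that moment, turning the shorter way round; what a row does not reach only later rows make up. Full scale, the value 1, is 0.15 m for a shift and 2 pi rad for a turn. A row lasts 1/8 s, in which the tool goes at most 62.5 mm and 10.7 degrees, less where a joint would pass 70% of its speed; a pose out of reach is approached as far as the arm can. A call with a number of a shift or a turn outside -1 to 1 is refused whole. A call with a gripper value outside its range is refused whole. The fingers move at their own pace and stop on an object; FORCE is the grip in N (left out, the last holds). Time passes only in rows, so rows that repeat a pose let the fingers close. It gives the time, the measured TCP pose, the force, the opening and the grip force at its end, in the units of the state.
- r.read_state(): the state, without advancing time (a new reading comes with each control period).
- camera(name): name is "scene" or "top"; returns a dict with "image" (480x640x3 uint8, red, green, blue), "z_map" (480x640 float32, m along the optical axis (not along the pixel's ray), 0 where there is no reading), "mtx" (3x3 intrinsics, pixels), "distortion" ([k1, k2, p1, p2, k3] as OpenCV has them; the pictures are not rectified), "T" (4x4, takes a point from camera to world coordinates). Camera axes: x right, y down, z forward; pixel columns grow to the right and rows downward; lengths in m; the calibration is good to about 2 mm. A picture is of the moment at which its call begins.
- r.close_job(): hands the job in; it is judged then, once.
The state is a dict: "time": time; "joint_positions": joint angles; "joint_vel": joint speeds; "joint_torque": joint torques, N m; "ee_pos": TCP position; "eef_rot": TCP orientation; "ft_force": force on the tool from outside, world axes, zero at the start; "torque": the same for the moment, N m; "width": finger opening in m; "grip_force": force on a finger pad.
Only numpy, scipy, OpenCV 4.12 (cv2) and the standard library are available. Lean on these libraries where they do the work, as an engineer would, in place of code of your own. Each camera call takes 0.05 s, during which the arm holds its last target. There are 200 camera calls.

## Task

Stand the stray jar upright in the middle of the cork pad in the empty place under the riser shelf, and press the caps of all three jars down until each is fully home on its jar. Leave the two jars already under the shelf in their places, tip no jar over, and leave the other things on the bench where they are.

Things in the scene. Friction and masses are not known exactly. Their poses are not given: they have to be found in the camera images.
- riser: fixed shelf: wooden board 360 mm wide (y), 95 deep, 16 thick, underside 195 mm above the bench, on two steel posts at its back, open at front and sides, things up to 62 mm tall on top. Origin on the bench at the middle of the row of three jar places (y = +110, 0, -110 mm, within 5). x points away from the robot; board from x = -15 to +80 mm, overhanging the jars; posts at x = 70, y = +-155 mm
- riser_edge (a point): middle of the lower front edge of the riser's board
- pad: fixed round cork pad, 68 mm across, 4 mm thick, under the riser in the one empty place of the row; origin at the centre of its underside, on the bench
- jar_a: loose jar, one of the two already standing on the bench under the riser. White round body 48 mm across, straight-sided from 2 to 54 mm up, shoulder 60 mm up, with a paper label and a black ribbed press-on cap; about 175 g. Origin at the centre of its foot, z up. All three jars look alike
- cap_a_top (a point): centre of the flat top face of jar_a's black cap (cap 42 mm across, 18 mm high); 78 mm above the jar's foot when home, 86 mm when fully proud
- cap_a (a joint): press-on cap of jar_a: slide along the jar's axis, m. 0 = standing 8 mm proud, 0.008 = fully home on the jar's shoulder. Stiff: about 8 N moves it down, and it stays where it is left
- jar_b: loose jar, one of the two already standing on the bench under the riser. White round body 48 mm across, straight-sided from 2 to 54 mm up, shoulder 60 mm up, with a paper label and a black ribbed press-on cap; about 175 g. Origin at the centre of its foot, z up. All three jars look alike
- cap_b_top (a point): centre of the flat top face of jar_b's black cap (cap 42 mm across, 18 mm high); 78 mm above the jar's foot when home, 86 mm when fully proud
- cap_b (a joint): press-on cap of jar_b: slide along the jar's axis, m. 0 = standing 8 mm proud, 0.008 = fully home on the jar's shoulder. Stiff: about 8 N moves it down, and it stays where it is left
- jar_c: loose jar, the stray one, standing out on the open bench to the left of the riser. White round body 48 mm across, straight-sided from 2 to 54 mm up, shoulder 60 mm up, with a paper label and a black ribbed press-on cap; about 175 g. Origin at the centre of its foot, z up. All three jars look alike
- cap_c_top (a point): centre of the flat top face of jar_c's black cap (cap 42 mm across, 18 mm high); 78 mm above the jar's foot when home, 86 mm when fully proud
- cap_c (a joint): press-on cap of jar_c: slide along the jar's axis, m. 0 = standing 8 mm proud, 0.008 = fully home on the jar's shoulder. Stiff: about 8 N moves it down, and it stays where it is left
- dropper: bystander: amber dropper bottle, 34 mm across, 98 mm tall, standing to the left of the riser; origin at the centre of its foot
- quench_cup: bystander: open blue-grey cup, 80 mm across, 77 mm tall, on the bench in front of the riser to the right; origin at the centre of its foot
- notebook: bystander: small pad of paper 137x90x14 mm lying in front of the riser; origin at the centre of its underside
- nippers: bystander: hand nippers 145 mm long, 12 mm high, lying in front of the riser; origin at the centre of its underside
- tape_roll: bystander: roll of tape 69 mm across, 18 mm high, lying at the right front; origin at the centre of its underside
Not all that is in view belongs to the job. Leave any pink or turquoise look-alike of the jar_c alone.

How it is judged:
At the end, for the whole second after the job is handed in: All three caps are home (within 1.8 mm of the full 8 mm travel); the stray jar stands on the cork pad, its centre within 15 mm of the pad's; all jars are upright (within 0.1 rad) and at rest; the other two jars are within 30 mm of where they stood (value of joint each of cap_a, cap_b, cap_c above 0.0062 m and horizontal distance between jar_c and pad below 0.015 m and height (world z) of jar_c below 0.008 m and angle between each of jar_a, jar_b, jar_c's own z axis and vertical below 0.1 rad and linear speed of each of jar_a, jar_b, jar_c below 0.02 m/s and distance of each of jar_a, jar_b from where it was at the start of the episode below 0.03 m); the robot touches nothing.
It fails at once if a jar is tipped over (angle between any of jar_a, jar_b, jar_c's own z axis and vertical above 0.6 rad).
It fails at once if one of the other things on the bench is knocked more than 4 cm away (distance of any of dropper, quench_cup, notebook, nippers, tape_roll from where it was at the start of the episode above 0.04 m).
It also fails if it takes over 72 s, if anything falls off the work surface, if the arm or the gripper's body presses on something with over 40 N, if the wrist force passes 120 N, or if a joint passes its speed limit or range.

## Working session

There is one attempt and no reset: what is moved stays moved. The work goes in short steps, Python scripts to look and compute and a shell command to move; the robot and the scene stay as the last step left them, time stands still between calls to the robot, and variables do not carry over. Pictures are saved under pics/ and viewed, at most 10 in all, crops included, and the job is handed in when it is done.

```bash
mkdir -p pics; python3 - <<'E'
from bench import r,camera
import cv2,numpy as np
for n in("scene","top"):
    c=camera(n); cv2.imwrite(f"pics/{n}0.png",c["image"][:,:,::-1]); np.savez(f"/tmp/{n}0.npz",**c)
    print(n,np.round(c["T"],3).tolist(),np.round(c["mtx"],1).tolist(),c["distortion"])
print(r.read_state())
E
```

```text
scene [[-0.835, -0.315, 0.452, 0.03], [-0.551, 0.487, -0.678, 0.826], [-0.006, -0.814, -0.58, 0.776], [0.0, 0.0, 0.0, 1.0]] [[554.7, 0.0, 317.3], [0.0, 554.7, 237.9], [0.0, 0.0, 1.0]] [-0.07764679  0.          0.          0.          0.        ]
top [[-0.016, -0.994, 0.106, 0.423], [-1.0, 0.018, 0.019, 0.052], [-0.021, -0.105, -0.994, 1.369], [0.0, 0.0, 0.0, 1.0]] [[554.7, 0.0, 318.5], [0.0, 554.7, 236.6], [0.0, 0.0, 1.0]] [-0.13228003  0.          0.          0.          0.        ]
{'time': 0.1, 'joint_positions': array([ 1.29034672,  0.3327731 , -0.06469775,  1.46085076,  0.02161928,
        1.34988492, -0.08852903]), 'joint_vel': array([ 0.00018517, -0.00165575,  0.00033043, -0.00109874,  0.00202618,
       -0.0004129 ,  0.00062247]), 'joint_torque': array([ 1.73976452e-03, -6.24553657e+01,  2.49374646e-02, -3.90716100e+01,
       -6.14014850e-02,  3.66875832e-02,  6.97941869e-05]), 'ee_pos': array([ 0.15927958, -0.60401441,  0.22185885]), 'eef_rot': array([ 9.91701022e-01,  1.28564030e-01, -1.15298698e-04, -5.99056127e-04]), 'ft_force': array([ 0.56531694,  0.13288005, -0.23689584]), 'torque': array([ 0.03342183, -0.00305808, -0.07325675]), 'grip_force': 0.0, 'width': 0.08687554432566762}
```

View pics/scene0.png

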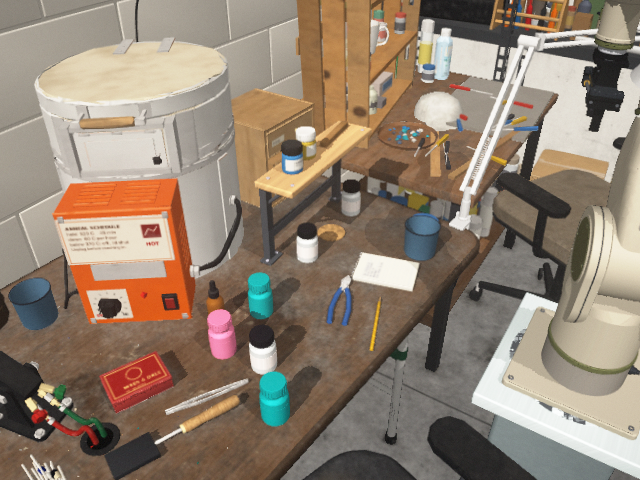

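View pics/top0.png

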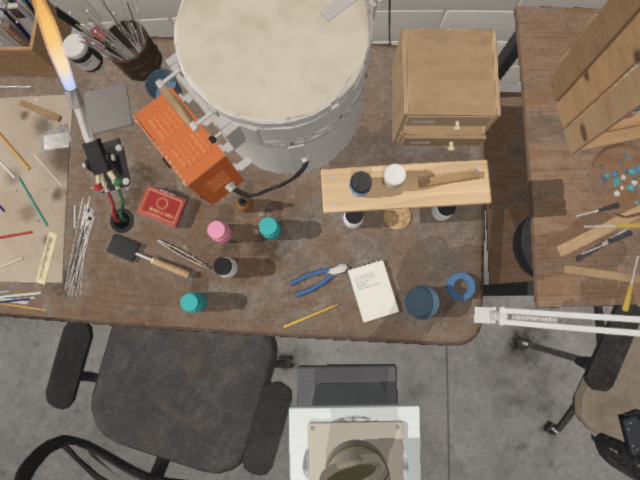

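Scene view: jar_c at about (262,350) between pink (222,335), turquoise (260,295) and turquoise (273,400); shelf jars at (307,243) and (350,197), pad at (330,232) in the middle place. Top view agrees: jar_c at (225,267), pad at (397,217).

```bash
cat > h.py <<'E'
import numpy as np,cv2
def cloud(c):
    v,u=np.mgrid[0:480,0:640]
    p=cv2.undistortPoints(np.stack([u,v],-1).reshape(-1,1,2).astype(np.float64),c["mtx"],c["distortion"]).reshape(480,640,2)
    z=c["z_map"].astype(float); P=np.dstack([p*z[...,None],z])
    return P@c["T"][:3,:3].T+c["T"][:3,3]
def plane(c,u,v,h):
    p=cv2.undistortPoints(np.array([[[u,v]]],float),c["mtx"],c["distortion"])[0,0]
    d=c["T"][:3,:3]@[p[0],p[1],1]; o=c["T"][:3,3]
    return o+d*(h-o[2])/d[2]
def circ(P,R):
    from scipy.optimize import least_squares
    f=lambda q:np.hypot(P[:,0]-q[0],P[:,1]-q[1])-R
    s=least_squares(f,P[:,:2].mean(0)+[0.0,0],loss="soft_l1",f_scale=.002)
    return s.x,np.abs(s.fun).mean()
E
python3 - <<'E'
from h import *
S=dict(np.load("/tmp/scene0.npz"));T=dict(np.load("/tmp/top0.npz"))
W=cloud(S);V=cloud(T)
for n,(u,v) in dict(c=(263,357),b1=(307,250),b2=(349,208),pink=(222,345),tqN=(260,305),tqF=(273,410),drop=(215,305),cup=(422,240),pad=(330,232)).items():
    print(n,np.round(W[v,u],3),end=' ')
    q=W[v-45:v+25,u-25:u+25].reshape(-1,3); d=np.hypot(*(q[:,:2]-W[v,u,:2]).T)<.05
    q=q[d]; b=q[(q[:,2]>.012)&(q[:,2]<.05)]
    if len(b)>20: print(np.round(circ(b,.024),4),len(b),"zmax",np.round(np.percentile(q[:,2],98),4))
    else: print()
for n,(u,v) in dict(c=(225,267),b1=(352,218),pad=(397,217),b2=(443,214),board=(400,200),boardfrontL=(330,207),boardFR=(485,202),tqN=(269,228),pink=(219,231),drop=(244,204)).items(): print('top',n,np.round(V[v,u],3))
im=lambda c,x,y,w,h,k,n:cv2.imwrite(n,cv2.resize(c["image"][y:y+h,x:x+w,::-1],None,fx=k,fy=k,interpolation=2))
im(S,200,170,190,140,4,"pics/s1.png")
print('shelf front lower pts: board mask')
B=V[150:225,310:500].reshape(-1,3); b=B[(B[:,2]>.2)&(B[:,2]<.222)]
x=b[:,:2]; print(len(x),x.min(0),x.max(0),cv2.minAreaRect(x.astype(np.float32)),np.median(b[:,2]))
E
```

```text
c [0.481 0.323 0.044] Traceback (most recent call last):
  File "<stdin>", line 8, in <module>
    return _wrapfunc(a, 'round', decimals=decimals, out=out)
    return _wrapit(obj, method, *args, **kwds)
    conv = _array_converter(obj)
ValueError: setting an array element with a sequence. The requested array has an inhomogeneous shape after 1 dimensions. The detected shape was (2,) + inhomogeneous part.
```

```bash
python3 - <<'E'
from h import *
S=dict(np.load("/tmp/scene0.npz"));T=dict(np.load("/tmp/top0.npz"))
W=cloud(S);V=cloud(T)
for n,(u,v) in dict(c=(263,357),b1=(307,250),b2=(349,208),pink=(222,345),tqN=(260,305),tqF=(273,410),drop=(215,305),cup=(422,240),pad=(330,232)).items():
    print(n,np.round(W[v,u],3),end=' ')
    q=W[v-45:v+25,u-25:u+25].reshape(-1,3); d=np.hypot(*(q[:,:2]-W[v,u,:2]).T)<.05
    q=q[d]; b=q[(q[:,2]>.012)&(q[:,2]<.05)]
    if len(b)>20: x,e=circ(b,.024);print(np.round(x,4),round(e,4),len(b),"zmax",np.round(np.percentile(q[:,2],[90,98]),4))
    else: print()
for n,(u,v) in dict(c=(225,267),b1=(352,218),pad=(397,217),b2=(443,214),board=(400,200),boardfrontL=(330,207),boardFR=(485,202),tqN=(269,228),pink=(219,231),drop=(244,204)).items(): print('top',n,np.round(V[v,u],3))
im=lambda c,x,y,w,h,k,n:cv2.imwrite(n,cv2.resize(c["image"][y:y+h,x:x+w,::-1],None,fx=k,fy=k,interpolation=2))
im(S,200,170,190,140,4,"pics/s1.png")
B=V[150:225,310:500].reshape(-1,3); b=B[(B[:,2]>.2)&(B[:,2]<.222)]
x=b[:,:2]; print(len(x),x.min(0),x.max(0),cv2.minAreaRect(x.astype(np.float32)),np.median(b[:,2]))
E
```

```text
c [0.481 0.323 0.044] [0.4956 0.3068] 0.0008 395 zmax [0.0828 0.0843]
b1 [0.598 0.015 0.038] [ 0.6121 -0.0059] 0.0013 285 zmax [0.0815 0.0841]
b2 [ 0.621 -0.206  0.023] [ 0.6274 -0.2265] 0.0016 238 zmax [0.0834 0.087 ]
pink [0.564 0.338 0.04 ] [0.5815 0.3203] 0.0009 393 zmax [0.086  0.0879]
tqN [0.572 0.216 0.04 ] [0.5878 0.1966] 0.001 355 zmax [0.0861 0.0881]
tqF [0.398 0.404 0.045] [0.4119 0.384 ] 0.0007 433 zmax [0.0861 0.0877]
drop [0.637 0.273 0.051] [0.6563 0.2551] 0.0018 122 zmax [0.129  0.1334]
cup [ 0.388 -0.129  0.061] [ 0.3988 -0.1472] 0.0049 433 zmax [0.0694 0.0778]
pad [ 0.619 -0.114  0.003] 
top c [0.492 0.297 0.082]
top b1 [ 0.602 -0.002  0.083]
top pad [ 0.613 -0.117  0.005]
top b2 [ 0.608 -0.217  0.079]
top board [ 0.621 -0.1    0.209]
top boardfrontL [0.608 0.049 0.211]
top boardFR [ 0.613 -0.281  0.212]
top tqN [0.581 0.192 0.089]
top pink [0.577 0.311 0.084]
top drop [0.642 0.253 0.072]
5999 [ 0.59780904 -0.29608089] [0.7353391 0.0898044] ((0.6708589792251587, -0.10350202023983002), (0.13833844661712646, 0.3833080530166626), 1.4272688627243042) 0.2112641456986466
```

View pics/s1.png

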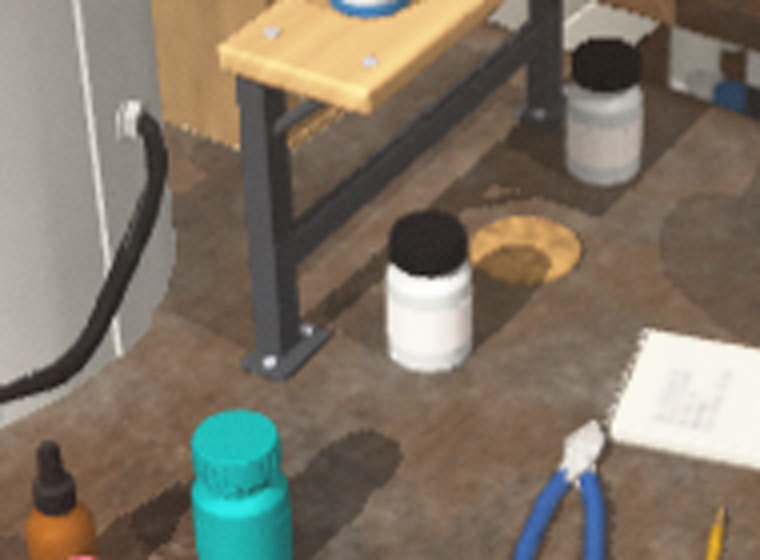

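Crop shows the pad ellipse spanning x 470–582, y 215–285 (centre image pixel about (331.4,232.3)), with jars either side; nothing blocks the front.

```bash
cat >> h.py <<'E'
from scipy.spatial.transform import Rotation as Ro
def pose(heading,a,flip=1):
    h,a=np.radians([heading,a]); f=np.array([np.cos(h),np.sin(h),0]); u=np.array([0,0,1.])
    z=np.cos(a)*f-np.sin(a)*u; x=flip*(np.sin(a)*f+np.cos(a)*u)
    return Ro.from_matrix(np.c_[x,np.cross(z,x),z])
def go(p,heading,a,flip=1,frm=None):
    from bench import r
    s=r.read_state(); R0=Ro.from_quat(s["eef_rot"]); p0=s["ee_pos"]
    R=pose(heading,a,flip)
    print("dp",np.round(R0.inv().apply(np.array(p)-p0)/.15,3).tolist(),"rot",np.round((R0.inv()*R).as_rotvec()/2/np.pi,4).tolist())
E
python3 - <<'E'
from h import *
S=dict(np.load("/tmp/scene0.npz"));T=dict(np.load("/tmp/top0.npz"))
print("pad",plane(S,331.4,232.3,.004))
V=cloud(T);B=V[150:225,310:500].reshape(-1,3); b=B[(B[:,2]>.206)&(B[:,2]<.216)]
import numpy as np
fx=[];ys=np.arange(-.27,.07,.01)
for y in ys:
    q=b[abs(b[:,1]-y)<.006]; fx.append(np.percentile(q[:,0],2))
print("front edge x=k*y+m",np.polyfit(ys,fx,1),"y ext",np.percentile(b[:,1],[.3,99.7]))
W=cloud(S)
for n,(u,v) in dict(c=(263,335),b1=(307,230),b2=(350,188)).items():
    q=W[v-14:v+14,u-15:u+15].reshape(-1,3); im=S["image"][v-14:v+14,u-15:u+15].reshape(-1,3).max(1)
    q=q[(im<60)&(q[:,2]>.066)&(q[:,2]<.1)]; t=q[q[:,2]>np.percentile(q[:,2],90)-.006]
    print(n,len(q),"side circ",circ(q[q[:,2]<.074],.021),"top",np.percentile(q[:,2],[50,70,80,90,95]).round(4))
go([.32,-.5,.30],0,60)
E
```

```text
pad [ 0.61473217 -0.1140131   0.004     ]
front edge x=k*y+m [-0.04532728  0.60150102] y ext [-0.29243905  0.06522792]
c 466 side circ (array([0.49545024, 0.30647319]), np.float64(0.0008958485342966384)) top [0.0823 0.0831 0.0836 0.0841 0.0847]
b1 236 side circ (array([ 0.61188754, -0.00603926]), np.float64(0.0011578886609209368)) top [0.0817 0.0831 0.0836 0.0843 0.0846]
b2 193 side circ (array([ 0.62875491, -0.22632047]), np.float64(0.0030810296293631747)) top [0.0834 0.0853 0.0859 0.0869 0.0873]
dp [1.213, -0.398, -0.521] rot [-0.0109, 0.0829, 0.04]
```

```bash
python3 -m pendant '[{"dp":[0.5,-0.2,-0.5],"rotation":[-0.0055,0.04,0.02],"jaw":0},{"dp":[1,-0.4,-0.52],"rotation":[-0.011,0.083,0.04],"jaw":0},{"dp":[1,-0.4,-0.52],"rotation":[-0.011,0.083,0.04],"jaw":0},{"dp":[1,-0.4,-0.52],"rotation":[-0.011,0.083,0.04],"jaw":0},{"dp":[1,-0.4,-0.52],"rotation":[-0.011,0.083,0.04],"jaw":0}]' 20; python3 -c "
from h import *
go([.45,-.36,.30],0,45)"
```

```text
time: 0.72
ee_pos: [0.288, -0.5084, 0.3001]
eef_rot: [0.966, -0.0, 0.259, 0.001]
ft_force: [-0.6, 0.5, -0.0]
width: 0.045
grip_force: 0.0
dp [0.935, -0.99, 0.538] rot [0.0003, 0.0417, 0.0001]
```

```bash
python3 -m pendant '[{"dp":[0.93,-0.99,0.54],"rotation":[0,0.0417,0],"jaw":0},{"dp":[0.93,-0.99,0.54],"rotation":[0,0.0417,0],"jaw":0},{"dp":[0.93,-0.99,0.54],"rotation":[0,0.0417,0],"jaw":0},{"dp":[0.93,-0.99,0.54],"rotation":[0,0.0417,0],"jaw":0},{"dp":[0.93,-0.99,0.54],"rotation":[0,0.0417,0],"jaw":0},{"dp":[0.93,-0.99,0.54],"rotation":[0,0.0417,0],"jaw":0}]'; python3 -c "
from h import *
go([.51,-.23,.17],0,45)
from bench import r;print(r.read_state()['joint_positions'])"
```

```text
time: 1.48
ee_pos: [0.4499, -0.3607, 0.2999]
eef_rot: [0.924, 0.0, 0.383, 0.001]
ft_force: [-0.8, 0.3, 0.0]
width: 0.0003
grip_force: 0.0
dp [-0.329, -0.873, 0.894] rot [0.0002, -0.0001, 0.0001]
[ 1.27905817 -0.10993878 -0.30380465  2.00004855 -0.85927998  0.93304266
 -0.17840805]
```

```bash
python3 -m pendant '[{"dp":[-0.33,-0.87,0.89],"rotation":[0,0,0],"jaw":0},{"dp":[-0.33,-0.87,0.89],"rotation":[0,0,0],"jaw":0},{"dp":[-0.33,-0.87,0.89],"rotation":[0,0,0],"jaw":0},{"dp":[-0.33,-0.87,0.89],"rotation":[0,0,0],"jaw":0},{"dp":[-0.33,-0.87,0.89],"rotation":[0,0,0],"jaw":0}]'; python3 -c "
from h import *
go([.632,-.228,.112],0,45)
from bench import r;print(r.read_state()['joint_positions'])"
```

```text
time: 2.1
ee_pos: [0.5099, -0.2306, 0.171]
eef_rot: [0.924, -0.0, 0.383, 0.001]
ft_force: [-0.5, -0.1, 0.4]
width: 0.0007
grip_force: 0.0
dp [0.296, -0.019, 0.854] rot [0.0003, -0.0003, 0.0]
[ 1.10935494 -0.10472184 -0.48955772  2.28707398 -1.11372932  0.51957705
 -0.08175172]
```

```bash
python3 -m pendant '[{"dp":[0.15,-0.01,0.43],"rotation":[0,0,0],"jaw":0},{"dp":[0.3,-0.02,0.85],"rotation":[0,0,0],"jaw":0},{"dp":[0.3,-0.02,0.85],"rotation":[0,0,0],"jaw":0},{"dp":[0.3,-0.02,0.85],"rotation":[0,0,0],"jaw":0},{"dp":[0.3,-0.02,0.85],"rotation":[0,0,0],"jaw":0}]'; python3 -c "
from bench import r,camera
import cv2
from h import *
c=camera('scene'); cv2.imwrite('pics/s2.png',cv2.resize(c['image'][130:290,250:450,::-1],None,fx=3,fy=3))
go([.632,-.228,.082],0,45)
print(r.read_state()['joint_positions'])"
```

```text
time: 2.72
ee_pos: [0.6313, -0.2284, 0.1137]
eef_rot: [0.923, -0.0, 0.384, 0.002]
ft_force: [-0.3, -0.4, 1.0]
width: 0.0006
grip_force: 0.0
dp [-0.147, -0.002, 0.153] rot [0.0007, -0.0004, 0.0002]
[ 0.96584659  0.24173392 -0.56955921  2.10828702 -1.06946336  0.21268591
 -0.12353945]
```

View pics/s2.png

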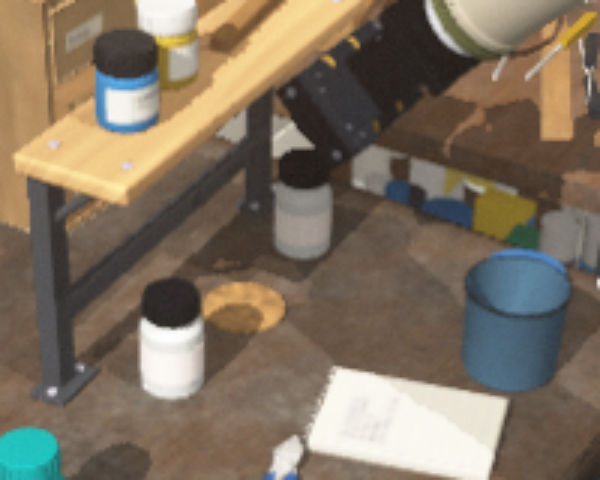

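The gripper is over the far jar's cap (crop (303,160)), clear of the board and cup. Pressing straight down in small steps.

```bash
python3 -m pendant '[{"dp":[-0.05,0,0.05],"rotation":[0,0,0],"jaw":0},{"dp":[-0.08,0,0.08],"rotation":[0,0,0],"jaw":0},{"dp":[-0.1,0,0.1],"rotation":[0,0,0],"jaw":0},{"dp":[-0.11,0,0.11],"rotation":[0,0,0],"jaw":0},{"dp":[-0.12,0,0.12],"rotation":[0,0,0],"jaw":0},{"dp":[-0.12,0,0.12],"rotation":[0,0,0],"jaw":0}]'
```

```text
time: 3.52
ee_pos: [0.6327, -0.2276, 0.0888]
eef_rot: [0.923, 0.0, 0.384, 0.002]
ft_force: [-1.8, 0.1, 7.2]
width: 0.0004
grip_force: 3.3
```

```bash
python3 -m pendant '[{"dp":[-0.01,0,0.01],"rotation":[0,0,0],"jaw":0},{"dp":[-0.015,0,0.015],"rotation":[0,0,0],"jaw":0},{"dp":[-0.02,0,0.02],"rotation":[0,0,0],"jaw":0},{"dp":[-0.025,0,0.025],"rotation":[0,0,0],"jaw":0},{"dp":[-0.025,0,0.025],"rotation":[0,0,0],"jaw":0}]'
```

```text
time: 4.15
ee_pos: [0.634, -0.228, 0.0852]
eef_rot: [0.923, 0.001, 0.385, 0.002]
ft_force: [-4.2, 0.1, 16.3]
width: 0.0004
grip_force: 7.9
```

```bash
python3 -m pendant '[{"dp":[-0.015,0,0.005],"rotation":[0,0,0],"jaw":0},{"dp":[-0.02,0,0.01],"rotation":[0,0,0],"jaw":0},{"dp":[-0.02,0,0.01],"rotation":[0,0,0],"jaw":0}]'; sleep 0; python3 -m pendant '[{"dp":[0.1,0,-0.1],"rotation":[0,0,0],"jaw":0},{"dp":[0.15,0,-0.15],"rotation":[0,0,0],"jaw":0},{"dp":[0.15,0,-0.15],"rotation":[0,0,0],"jaw":0}]';python3 -c "
from bench import r
from h import *
go([.52,-.22,.17],0,45)"
```

```text
time: 4.53
ee_pos: [0.6351, -0.2286, 0.0849]
eef_rot: [0.922, 0.001, 0.387, 0.003]
ft_force: [-6.4, 1.0, 30.5]
width: 0.0006
grip_force: 15.3
time: 4.9
ee_pos: [0.6314, -0.2269, 0.1119]
eef_rot: [0.923, 0.001, 0.384, 0.002]
ft_force: [-0.6, 0.1, -1.0]
width: 0.0004
grip_force: 0.0
dp [-0.248, -0.044, -0.8] rot [0.0004, -0.0005, 0.0005]
```

```bash
python3 -m pendant '[{"dp":[-0.12,0,-0.4],"rotation":[0,0,0],"jaw":0},{"dp":[-0.25,-0.05,-0.8],"rotation":[0,0,0],"jaw":0},{"dp":[-0.25,-0.5,-0.8],"rotation":[0,0,0],"jaw":0},{"dp":[-0.25,-1,-0.8],"rotation":[0,0,0],"jaw":0},{"dp":[-0.25,-1,-0.8],"rotation":[0,0,0],"jaw":0}]'; python3 -c "
from bench import r
from h import *
go([.53,-.006,.16],0,45)
go([.617,-.006,.112],0,45);print(r.read_state()['joint_positions'])"
```

```text
time: 5.52
ee_pos: [0.5195, -0.0733, 0.168]
eef_rot: [0.924, 0.003, 0.383, 0.001]
ft_force: [0.3, -0.6, 0.8]
width: 0.0005
grip_force: 0.0
dp [0.014, -0.449, 0.088] rot [0.0, -0.0002, 0.001]
dp [0.198, -0.448, 0.724] rot [0.0, -0.0002, 0.001]
[ 1.0418242  -0.34485166 -0.80758008  2.41678267 -1.19283093  0.38832864
 -0.39247756]
```

```bash
python3 -m pendant '[{"dp":[0.03,-0.25,0.15],"rotation":[0,0,0],"jaw":0},{"dp":[0.05,-0.45,0.2],"rotation":[0,0,0],"jaw":0},{"dp":[0.12,-0.45,0.45],"rotation":[0,0,0.001],"jaw":0},{"dp":[0.2,-0.45,0.72],"rotation":[0,0,0.001],"jaw":0},{"dp":[0.2,-0.45,0.72],"rotation":[0,0,0.001],"jaw":0},{"dp":[0.2,-0.45,0.72],"rotation":[0,0,0.001],"jaw":0}]'; python3 -c "
from bench import r
from h import *
go([.617,-.006,.090],0,45);print(r.read_state()['joint_positions'])"
```

```text
time: 6.28
ee_pos: [0.5817, -0.0153, 0.1256]
eef_rot: [0.929, -0.003, 0.37, 0.004]
ft_force: [-0.7, 0.1, -0.4]
width: 0.0005
grip_force: 0.0
dp [0.008, -0.065, 0.334] rot [0.0014, 0.0043, -0.0004]
[ 1.3869925  -0.05838485 -1.41099194  2.31029778 -0.20090401  0.08452694
 -1.43023363]
```

```bash
python3 -m pendant '[{"dp":[0,0,-0.4],"rotation":[0,0,0],"jaw":0},{"dp":[0.1,0,-0.8],"rotation":[0,0,0],"jaw":0},{"dp":[0.25,0,-1],"rotation":[0,0,0],"jaw":0},{"dp":[0.25,0,-1],"rotation":[0,-0.03,0],"jaw":0},{"dp":[0.25,0,-1],"rotation":[0,-0.05,0],"jaw":0}]'; python3 -c "
from bench import r
from h import *
go([.52,-.01,.30],0,75);print(r.read_state()['joint_positions'])"
```

```text
time: 6.9
ee_pos: [0.5155, -0.0142, 0.2378]
eef_rot: [0.971, -0.001, 0.241, 0.002]
ft_force: [2.2, 0.2, -0.8]
width: 0.0004
grip_force: 0.0
dp [0.22, -0.027, -0.352] rot [0.0007, -0.0358, -0.0001]
[ 0.83733384 -0.31584955 -0.76073236  2.10168877 -0.32805629  0.80048521
 -1.35111435]
```

```bash
python3 -m pendant '[{"dp":[0.22,-0.03,-0.35],"rotation":[0,-0.036,0],"jaw":0},{"dp":[0.22,-0.03,-0.35],"rotation":[0,-0.036,0],"jaw":0},{"dp":[0.22,-0.03,-0.35],"rotation":[0,-0.036,0],"jaw":0},{"dp":[0.22,-0.03,-0.35],"rotation":[0,-0.036,0],"jaw":0}]'; python3 -c "
from bench import r
from h import *
go([.545,-.006,.19],0,55);print(r.read_state()['joint_positions'])"
```

```text
time: 7.4
ee_pos: [0.5208, -0.0103, 0.2975]
eef_rot: [0.991, -0.002, 0.132, 0.002]
ft_force: [-0.3, 0.4, -1.3]
width: 0.0004
grip_force: 0.0
dp [-0.032, -0.032, 0.734] rot [0.0007, 0.0551, -0.0003]
[ 0.91573519 -0.14003554 -0.89143275  1.79875718 -0.11799527  1.16735207
 -1.52768562]
```

```bash
python3 -m pendant '[{"dp":[-0.01,-0.01,0.25],"rotation":[0,0.018,0],"jaw":0},{"dp":[-0.02,-0.02,0.5],"rotation":[0,0.037,0],"jaw":0},{"dp":[-0.03,-0.03,0.73],"rotation":[0,0.055,0],"jaw":0},{"dp":[-0.03,-0.03,0.73],"rotation":[0,0.055,0],"jaw":0},{"dp":[-0.03,-0.03,0.73],"rotation":[0,0.055,0],"jaw":0}]'; python3 -c "
from bench import r
from h import *
go([.612,-.006,.110],0,53);print(r.read_state()['joint_positions'])"
```

```text
time: 8.02
ee_pos: [0.5467, -0.0063, 0.1945]
eef_rot: [0.954, -0.001, 0.301, 0.003]
ft_force: [0.8, 0.1, 1.6]
width: 0.0003
grip_force: 0.0
dp [0.033, -0.006, 0.711] rot [0.001, 0.0054, -0.0001]
[ 0.84610563 -0.2590494  -0.83821612  2.20645465 -0.33964861  0.51420646
 -1.36362773]
```

```bash
python3 -m pendant '[{"dp":[0.01,0,0.24],"rotation":[0,0.002,0],"jaw":0},{"dp":[0.02,0,0.48],"rotation":[0,0.005,0],"jaw":0},{"dp":[0.03,-0.005,0.7],"rotation":[0,0.005,0],"jaw":0},{"dp":[0.03,-0.005,0.7],"rotation":[0,0.005,0],"jaw":0}]'; python3 -c "
from bench import r
from h import *
go([.613,-.006,.088],0,53);print(r.read_state()['joint_positions'])"
```

```text
time: 8.52
ee_pos: [0.612, -0.0097, 0.1133]
eef_rot: [0.948, -0.004, 0.317, 0.005]
ft_force: [-0.6, -1.3, 0.8]
width: 0.0006
grip_force: 0.0
dp [-0.096, -0.026, 0.139] rot [0.0018, 0.0001, -0.0007]
[ 0.8889454   0.14071123 -1.0091785   2.1737156   0.63757338  0.2983221
 -2.21198786]
```

```bash
python3 -m pendant '[{"dp":[-0.04,-0.01,0.055],"rotation":[0,0,0],"jaw":0},{"dp":[-0.065,-0.025,0.09],"rotation":[0,0,0],"jaw":0},{"dp":[-0.08,-0.025,0.11],"rotation":[0,0,0],"jaw":0},{"dp":[-0.09,-0.025,0.12],"rotation":[0,0,0],"jaw":0}]'; python3 -c "
from bench import r
from h import *
go([.613,-.006,.083],0,53);print(r.read_state()['joint_positions'])"
```

```text
time: 9.02
ee_pos: [0.61, -0.0044, 0.0895]
eef_rot: [0.949, -0.002, 0.316, 0.004]
ft_force: [-0.6, -0.4, 0.7]
width: 0.0003
grip_force: 0.0
dp [-0.01, 0.01, 0.047] rot [0.0015, 0.0004, -0.0003]
[ 0.75951428  0.17420193 -0.89759907  2.19744671  0.82418495  0.26876224
 -2.4012367 ]
```

```bash
python3 -m pendant '[{"dp":[-0.005,0.005,0.022],"rotation":[0,0,0],"jaw":0},{"dp":[-0.012,0.01,0.035],"rotation":[0,0,0],"jaw":0},{"dp":[-0.02,0.01,0.047],"rotation":[0,0,0],"jaw":0},{"dp":[-0.03,0.01,0.052],"rotation":[0,0,0],"jaw":0},{"dp":[-0.03,0.01,0.052],"rotation":[0,0,0],"jaw":0}]'; python3 -c "
from bench import r
from h import *
go([.613,-.006,.080],0,53);print(r.read_state()['joint_positions'])"
```

```text
time: 9.65
ee_pos: [0.6139, -0.0046, 0.0842]
eef_rot: [0.948, -0.001, 0.32, 0.004]
ft_force: [-9.0, 2.2, 26.7]
width: 0.0011
grip_force: 13.1
dp [-0.021, 0.009, 0.019] rot [0.0012, -0.0008, 0.0]
[ 0.71686441  0.18800911 -0.85476449  2.19912207  0.89982639  0.25399822
 -2.47086134]
```

```bash
python3 -m pendant '[{"dp":[0.06,0,-0.1],"rotation":[0,0,0],"jaw":0},{"dp":[0.06,0,-0.4],"rotation":[0,0,0],"jaw":0},{"dp":[0.06,0,-0.7],"rotation":[0,-0.01,0],"jaw":0},{"dp":[0.1,0,-1],"rotation":[0,-0.03,0],"jaw":0},{"dp":[0.15,0,-1],"rotation":[0,-0.055,0],"jaw":0},{"dp":[0.15,0,-1],"rotation":[0,-0.07,0],"jaw":0},{"dp":[0.15,0,-1],"rotation":[0,-0.07,0],"jaw":0}]'; python3 -c "
from bench import r
from h import *
go([.50,.12,.30],10,80);print(r.read_state()['joint_positions'])"
```

```text
time: 10.52
ee_pos: [0.5396, -0.0048, 0.2135]
eef_rot: [0.995, -0.004, 0.101, 0.0]
ft_force: [-0.3, 0.2, 0.3]
width: 0.0004
grip_force: 0.0
dp [-0.149, -0.83, -0.619] rot [0.0054, -0.0043, -0.0284]
[ 1.10327923  0.11330769 -1.2318109   1.83127437  0.14945226  1.07541397
 -1.75175335]
```

```bash
python3 -m pendant '[{"dp":[-0.05,-0.1,-0.4],"rotation":[0,0,0],"jaw":0.2},{"dp":[-0.1,-0.4,-0.62],"rotation":[0.002,-0.002,-0.014],"jaw":0.5},{"dp":[-0.15,-0.83,-0.62],"rotation":[0.005,-0.004,-0.028],"jaw":0.75},{"dp":[-0.15,-0.83,-0.62],"rotation":[0.005,-0.004,-0.028],"jaw":0.75},{"dp":[-0.15,-0.83,-0.62],"rotation":[0.005,-0.004,-0.028],"jaw":0.75}]'; python3 -c "
from bench import r
from h import *
go([.47,.23,.26],25,75);print(r.read_state()['joint_positions'])"
```

```text
time: 11.15
ee_pos: [0.4976, 0.1212, 0.2979]
eef_rot: [0.992, 0.087, 0.088, -0.003]
ft_force: [-0.6, -1.1, 0.7]
width: 0.0425
grip_force: 0.0
dp [-0.099, -0.748, 0.232] rot [0.0106, 0.0137, -0.0406]
[ 1.1616303  -0.15362229 -1.35379761  1.72980512 -0.14194885  1.27021396
 -1.56946006]
```

```bash
python3 -m pendant '[{"dp":[-0.03,-0.25,0],"rotation":[0.003,0.004,-0.013],"jaw":0.75},{"dp":[-0.06,-0.5,0.1],"rotation":[0.007,0.009,-0.027],"jaw":0.75},{"dp":[-0.1,-0.75,0.23],"rotation":[0.011,0.014,-0.04],"jaw":0.75},{"dp":[-0.1,-0.75,0.23],"rotation":[0.011,0.014,-0.04],"jaw":0.75},{"dp":[-0.1,-0.75,0.23],"rotation":[0.011,0.014,-0.04],"jaw":0.75}]'; python3 -c "
from bench import r
from h import *
f=np.array([np.cos(np.radians(42)),np.sin(np.radians(42)),0])
z=.469*f-[0,0,.883]
g=np.array([.4955,.3066,.045])+.019*z
print(g); go(g-.13*z,42,62);print(r.read_state()['joint_positions'])"
```

```text
time: 11.78
ee_pos: [0.4706, 0.2286, 0.2615]
eef_rot: [0.969, 0.211, 0.128, -0.03]
ft_force: [-0.3, -0.7, -0.6]
width: 0.0654
grip_force: 0.0
[0.50212216 0.31256262 0.028223  ]
dp [-0.171, -0.296, 0.773] rot [0.0171, 0.0354, -0.0452]
[ 0.96049131 -0.24920022 -1.29801688  1.84518331 -0.29350237  1.11073114
 -1.40492688]
```

j3 has settled and backed off its limit. Continuing to the pre-grasp pose.

```bash
python3 -m pendant '[{"dp":[-0.06,-0.1,0.25],"rotation":[0.006,0.012,-0.015],"jaw":0.75},{"dp":[-0.12,-0.2,0.5],"rotation":[0.011,0.023,-0.03],"jaw":0.75},{"dp":[-0.17,-0.3,0.77],"rotation":[0.017,0.035,-0.045],"jaw":0.75},{"dp":[-0.17,-0.3,0.77],"rotation":[0.017,0.035,-0.045],"jaw":0.75},{"dp":[-0.17,-0.3,0.77],"rotation":[0.017,0.035,-0.045],"jaw":0.75},{"dp":[-0.17,-0.3,0.77],"rotation":[0.017,0.035,-0.045],"jaw":0.75}]'; python3 -c "
from bench import r,camera
import cv2
from h import *
f=np.array([np.cos(np.radians(42)),np.sin(np.radians(42)),0])
z=.469*f-[0,0,.883]
g=np.array([.4955,.3066,.045])+.019*z
c=camera('scene'); cv2.imwrite('pics/s3.png',c['image'][:,:,::-1])
go(g,42,62);print(r.read_state()['joint_positions'])"
```

```text
time: 12.52
ee_pos: [0.4577, 0.274, 0.1459]
eef_rot: [0.906, 0.348, 0.226, -0.087]
ft_force: [-0.9, 0.1, -0.6]
width: 0.0651
grip_force: 0.0
dp [-0.019, 0.008, 0.875] rot [0.0, 0.0001, 0.0]
[ 0.70902495 -0.16211439 -1.17557819  2.17098172 -0.47006015  0.59950715
 -1.00287778]
```

View pics/s3.png

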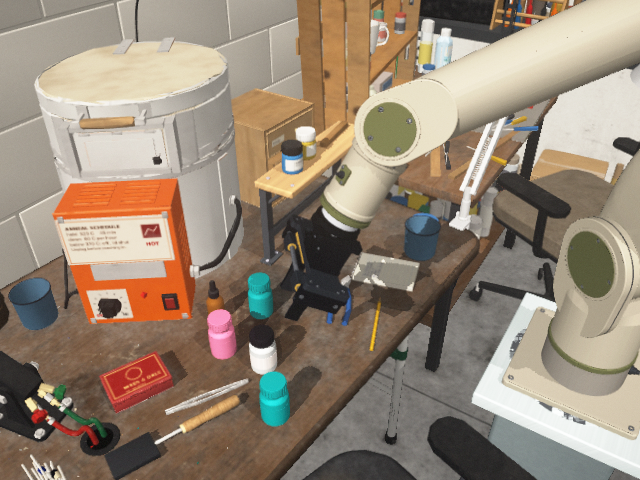

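The gripper is aligned behind jar_c (at (262,350)), fingers around (315,300), clear of the look-alikes. Descending along the tool axis.

```bash
python3 -m pendant '[{"dp":[-0.02,0.008,0.2],"rotation":[0,0,0],"jaw":0.75},{"dp":[-0.02,0.008,0.35],"rotation":[0,0,0],"jaw":0.75},{"dp":[-0.02,0.008,0.5],"rotation":[0,0,0],"jaw":0.75},{"dp":[-0.02,0.008,0.65],"rotation":[0,0,0],"jaw":0.75},{"dp":[-0.02,0.008,0.78],"rotation":[0,0,0],"jaw":0.75},{"dp":[-0.02,0.008,0.875],"rotation":[0,0,0],"jaw":0.75},{"dp":[-0.02,0.008,0.875],"rotation":[0,0,0],"jaw":0.75}]'; python3 -c "
from bench import r,camera
import cv2
from h import *
c=camera('scene'); cv2.imwrite('pics/s4.png',cv2.resize(c['image'][240:440,160:400,::-1],None,fx=3,fy=3))
s=r.read_state();print(s['joint_positions'])
p=s['ee_pos']-.019*Ro.from_quat(s['eef_rot']).as_matrix()[:,2];print(p)"
```

```text
time: 13.45
ee_pos: [0.5008, 0.3125, 0.0263]
eef_rot: [0.906, 0.348, 0.224, -0.087]
ft_force: [-0.2, 0.2, -0.2]
width: 0.0651
grip_force: 0.0
[ 0.22575769  0.33876551 -0.88514142  2.14461685  0.57720315  0.33634832
 -1.90870808]
[0.49419946 0.30650284 0.04358878]
```

View pics/s4.png

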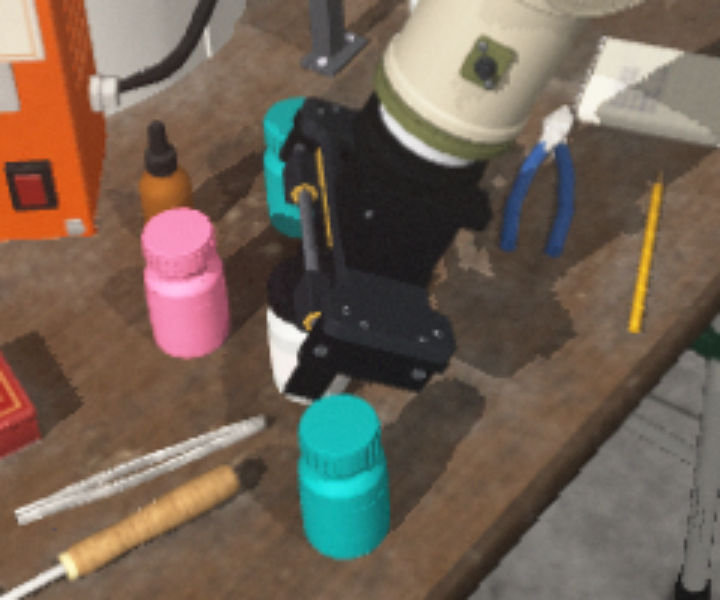

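Fingers straddle jar_c (crop (290,340)) with the look-alikes untouched. Grip and lift.

```bash
python3 -m pendant '[{"dp":[0,0,0],"rotation":[0,0,0],"jaw":0.3},{"dp":[0,0,0],"rotation":[0,0,0],"jaw":0.3},{"dp":[0,0,0],"rotation":[0,0,0],"jaw":0.3},{"dp":[0,0,0],"rotation":[0,0,0],"jaw":0.3}]' 25;  python3 -m pendant '[{"dp":[0.1,0,-0.19],"rotation":[0,0,0],"jaw":0.3},{"dp":[0.2,0,-0.38],"rotation":[0,0,0],"jaw":0.3},{"dp":[0.3,0,-0.56],"rotation":[0,0,0],"jaw":0.3},{"dp":[0.4,0,-0.75],"rotation":[0,0,0],"jaw":0.3},{"dp":[0.4,0,-0.75],"rotation":[0,0,0],"jaw":0.3}]'; python3 -c "
from bench import r,camera
from h import *
go([.45,.20,.20],20,62)
print(r.read_state()['joint_positions'])"
```

```text
time: 14.0
ee_pos: [0.5006, 0.3121, 0.0266]
eef_rot: [0.906, 0.348, 0.225, -0.087]
ft_force: [-2.6, -4.2, 8.8]
width: 0.0475
grip_force: 25.0
time: 14.62
ee_pos: [0.5018, 0.3124, 0.1553]
eef_rot: [0.906, 0.348, 0.226, -0.086]
ft_force: [-0.0, 0.6, -3.0]
width: 0.0474
grip_force: 25.0
dp [-0.53, 0.326, -0.619] rot [-0.0285, 0.0, 0.0541]
[ 0.67691726  0.14077553 -1.3056393   2.03455039  0.12852672  0.58690696
 -1.51923956]
```

```bash
python3 -m pendant '[{"dp":[-0.13,0.08,-0.15],"rotation":[-0.007,0,0.013],"jaw":0.3},{"dp":[-0.26,0.16,-0.3],"rotation":[-0.014,0,0.027],"jaw":0.3},{"dp":[-0.4,0.24,-0.46],"rotation":[-0.021,0,0.04],"jaw":0.3},{"dp":[-0.53,0.33,-0.62],"rotation":[-0.0285,0,0.054],"jaw":0.3},{"dp":[-0.53,0.33,-0.62],"rotation":[-0.0285,0,0.054],"jaw":0.3}]'; python3 -c "
from bench import r,camera
from h import *
go([.48,.07,.18],0,62)
print(r.read_state()['joint_positions'])"
```

```text
time: 15.25
ee_pos: [0.4486, 0.1977, 0.1984]
eef_rot: [0.956, 0.168, 0.237, -0.041]
ft_force: [0.1, 1.2, -2.7]
width: 0.0471
grip_force: 25.0
dp [-0.141, 0.872, 0.066] rot [-0.0257, 0.0004, 0.0491]
[ 0.69256963 -0.48079966 -0.99277537  2.19961875 -0.5807744   0.78069284
 -1.23813543]
```

```bash
python3 -m pendant '[{"dp":[0.05,0.25,0.15],"rotation":[-0.007,0,0.013],"jaw":0.3},{"dp":[0,0.45,0.18],"rotation":[-0.014,0,0.025],"jaw":0.3},{"dp":[-0.04,0.65,0.2],"rotation":[-0.02,0,0.037],"jaw":0.3},{"dp":[-0.08,0.9,0.2],"rotation":[-0.0257,0,0.049],"jaw":0.3},{"dp":[-0.08,0.9,0.2],"rotation":[-0.0257,0,0.049],"jaw":0.3}]'; python3 -c "
from bench import r,camera
from h import *
go([.50,-.06,.17],0,62)
go([.51,-.115,.14],0,62)
print(r.read_state()['joint_positions'])"
```

```text
time: 15.88
ee_pos: [0.4986, 0.0724, 0.165]
eef_rot: [0.971, 0.0, 0.239, -0.002]
ft_force: [-0.1, 0.5, -1.4]
width: 0.0475
grip_force: 25.0
dp [0.025, 0.883, -0.028] rot [-0.0005, 0.0009, -0.0001]
dp [-0.009, 1.25, 0.179] rot [-0.0005, 0.0009, -0.0001]
[ 1.01076667 -0.39549664 -1.12001473  2.20990759 -0.46685979  0.66245728
 -1.42957695]
```

```bash
python3 -m pendant '[{"dp":[0.02,0.25,0],"rotation":[0,0,0],"jaw":0.3},{"dp":[0.02,0.5,0],"rotation":[0,0,0],"jaw":0.3},{"dp":[0.02,0.75,0],"rotation":[0,0,0],"jaw":0.3},{"dp":[0.02,1,0],"rotation":[0,0,0],"jaw":0.3},{"dp":[0.02,1,0],"rotation":[0,0,0],"jaw":0.3}]'; python3 -c "
from bench import r,camera
from h import *
go([.53,-.115,.12],0,62)
print(r.read_state()['joint_positions'])"
```

```text
time: 16.5
ee_pos: [0.5018, -0.0771, 0.1662]
eef_rot: [0.971, 0.001, 0.24, -0.002]
ft_force: [-0.4, 1.2, -3.0]
width: 0.0472
grip_force: 25.0
dp [0.023, 0.254, 0.359] rot [-0.0008, 0.0008, -0.0]
[ 1.03524736 -0.23742285 -0.82278228  2.20823625 -0.44018514  0.65695751
 -1.09368422]
```

```bash
python3 -m pendant '[{"dp":[0.01,0.13,0.18],"rotation":[0,0,0],"jaw":0.3},{"dp":[0.02,0.25,0.36],"rotation":[0,0,0],"jaw":0.3},{"dp":[0.02,0.25,0.36],"rotation":[0,0,0],"jaw":0.3},{"dp":[0.02,0.25,0.36],"rotation":[0,0,0],"jaw":0.3}]'; python3 -c "
from bench import r,camera
from h import *
go([.622,-.115,.07],0,62)
print(r.read_state()['joint_positions'])"
```

```text
time: 17.0
ee_pos: [0.5302, -0.1116, 0.1209]
eef_rot: [0.971, 0.002, 0.24, -0.002]
ft_force: [0.5, 0.7, -1.9]
width: 0.0473
grip_force: 25.0
dp [0.383, 0.027, 0.586] rot [-0.0008, 0.0006, 0.0006]
[ 1.10500424 -0.02421891 -0.89407302  2.18130352 -0.2457978   0.51292496
 -1.17324134]
```

```bash
python3 -m pendant '[{"dp":[0.1,0.01,0.15],"rotation":[0,0,0],"jaw":0.3},{"dp":[0.19,0.015,0.29],"rotation":[0,0,0],"jaw":0.3},{"dp":[0.29,0.02,0.44],"rotation":[0,0,0],"jaw":0.3},{"dp":[0.38,0.027,0.585],"rotation":[0,0,0],"jaw":0.3},{"dp":[0.38,0.027,0.585],"rotation":[0,0,0],"jaw":0.3},{"dp":[0.38,0.027,0.585],"rotation":[0,0,0],"jaw":0.3}]'; python3 -c "
from bench import r,camera
import cv2
from h import *
c=camera('scene'); cv2.imwrite('pics/s5.png',cv2.resize(c['image'][130:290,250:450,::-1],None,fx=3,fy=3))
go([.622,-.115,.034],0,62)
print(r.read_state()['joint_positions'],r.read_state()['ft_force'])"
```

```text
time: 17.75
ee_pos: [0.6214, -0.1161, 0.0708]
eef_rot: [0.971, 0.002, 0.24, -0.001]
ft_force: [-0.4, -0.1, -2.3]
width: 0.0472
grip_force: 25.0
dp [-0.111, -0.01, 0.22] rot [-0.0004, 0.0004, 0.0005]
[ 0.8539059   0.30481482 -0.7678002   2.02245765  0.32176679  0.42917338
 -1.66705695] [ 0.25380663 -0.73876533 -2.07158517]
```

View pics/s5.png

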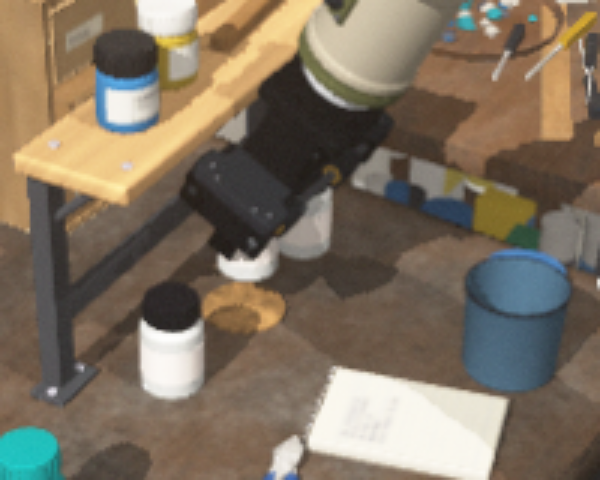

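The jar hangs upright above the pad (foot at crop (247,265), pad (243,307)); b1's cap looks pressed. Lowering.

```bash
python3 -m pendant '[{"dp":[-0.03,-0.01,0.06],"rotation":[0,0,0],"jaw":0.3},{"dp":[-0.06,-0.01,0.12],"rotation":[0,0,0],"jaw":0.3},{"dp":[-0.085,-0.01,0.17],"rotation":[0,0,0],"jaw":0.3},{"dp":[-0.11,-0.01,0.215],"rotation":[0,0,0],"jaw":0.3},{"dp":[-0.115,-0.01,0.225],"rotation":[0,0,0],"jaw":0.3},{"dp":[-0.115,-0.01,0.225],"rotation":[0,0,0],"jaw":0.3}]'; python3 -c "
from bench import r,camera
from h import *
go([.622,-.115,.0306],0,62)
print(r.read_state()['joint_positions'],r.read_state()['ft_force'])"
```

```text
time: 18.55
ee_pos: [0.6221, -0.1151, 0.032]
eef_rot: [0.971, 0.002, 0.24, -0.002]
ft_force: [0.0, 0.6, -2.2]
width: 0.0468
grip_force: 25.0
dp [-0.005, -0.001, 0.008] rot [-0.0006, 0.0006, 0.0004]
[ 0.76865925  0.36231498 -0.68246665  2.04510293  0.41858358  0.35242174
 -1.75392939] [ 0.02306357  0.58795316 -2.17751566]
```

```bash
python3 -m pendant '[{"dp":[-0.005,0,0.009],"rotation":[0,0,0],"jaw":0.3},{"dp":[-0.008,0,0.014],"rotation":[0,0,0],"jaw":0.3},{"dp":[-0.008,0,0.014],"rotation":[0,0,0],"jaw":0.3}]'; python3 -m pendant '[{"dp":[0,0,0],"rotation":[0,0,0],"jaw":0.58},{"dp":[0,0,0],"rotation":[0,0,0],"jaw":0.64},{"dp":[0,0,0],"rotation":[0,0,0],"jaw":0.75},{"dp":[0,0,0],"rotation":[0,0,0],"jaw":0.75}]'; python3 -c "
from bench import r,camera
from h import *
go([.555,-.115,.157],0,62)"
```

```text
time: 18.92
ee_pos: [0.6227, -0.1153, 0.0306]
eef_rot: [0.97, 0.002, 0.241, -0.001]
ft_force: [-4.2, 0.0, 5.3]
width: 0.0475
grip_force: 25.0
time: 19.42
ee_pos: [0.6219, -0.1152, 0.0296]
eef_rot: [0.971, 0.001, 0.24, -0.001]
ft_force: [-0.5, -0.1, -0.1]
width: 0.0635
grip_force: 0.0
dp [0.002, -0.005, -0.959] rot [-0.0006, 0.0006, 0.0003]
```

```bash
python3 -m pendant '[{"dp":[0,0,-0.2],"rotation":[0,0,0],"jaw":0.75},{"dp":[0,0,-0.4],"rotation":[0,0,0],"jaw":0.75},{"dp":[0,0,-0.6],"rotation":[0,0,0],"jaw":0.75},{"dp":[0,0,-0.8],"rotation":[0,0,0],"jaw":0.75},{"dp":[-0.05,0,-0.96],"rotation":[0,0,0],"jaw":0.75},{"dp":[-0.05,0,-0.96],"rotation":[0,0,0],"jaw":0}]'; python3 -c "
from bench import r,camera
import cv2
from h import *
c=camera('scene'); cv2.imwrite('pics/s6.png',cv2.resize(c['image'][150:270,270:450,::-1],None,fx=4,fy=4))
W=cloud(c)
u,v=331,226
for u,v in ((331,226),(307,247)):
    q=W[v-30:v+15,u-20:u+20].reshape(-1,3); b=q[(q[:,2]>.015)&(q[:,2]<.05)&(abs(q[:,1]-W[v,u,1])<.04)]
    print(W[v,u],circ(b,.024),len(b))
go([.615,-.115,.115],0,53)
print(r.read_state()['joint_positions'])"
```

```text
time: 20.18
ee_pos: [0.548, -0.1169, 0.1546]
eef_rot: [0.971, 0.001, 0.241, 0.0]
ft_force: [0.4, -0.7, -0.4]
width: 0.0609
grip_force: 0.0
[ 0.60623994 -0.09828069  0.03466853] (array([ 0.61564489, -0.11608198]), np.float64(0.001479397128757282)) 240
[0.59966959 0.01221687 0.04381825] (array([ 0.61211872, -0.0061379 ]), np.float64(0.0012369698937348631)) 255
dp [0.274, -0.011, 0.437] rot [-0.0001, 0.0255, 0.0003]
[ 1.24668019 -0.03061476 -1.02522     2.10377634 -0.22918413  0.58908426
 -1.19255324]
```

View pics/s6.png

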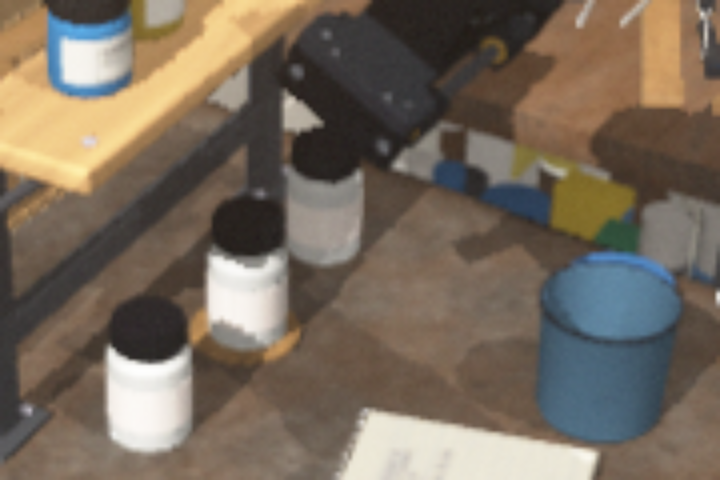

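Jar_c stands on the pad (crop (248,270)), upright at (0.616,-0.116). Now press its cap.

```bash
python3 -m pendant '[{"dp":[0.08,0,0.1],"rotation":[0,0.012,0],"jaw":0},{"dp":[0.19,-0.005,0.27],"rotation":[0,0.0255,0],"jaw":0},{"dp":[0.29,-0.005,0.43],"rotation":[0,0.0255,0],"jaw":0},{"dp":[0.29,-0.005,0.43],"rotation":[0,0.0255,0],"jaw":0},{"dp":[0.29,-0.005,0.43],"rotation":[0,0.0255,0],"jaw":0},{"dp":[0.29,-0.005,0.43],"rotation":[0,0.0255,0],"jaw":0}]'; python3 -c "
from bench import r,camera
from h import *
go([.618,-.116,.094],0,53)
print(r.read_state()['joint_positions'])"
```

```text
time: 20.98
ee_pos: [0.6153, -0.1144, 0.1162]
eef_rot: [0.949, 0.002, 0.316, -0.002]
ft_force: [-8.5, 3.1, -1.5]
width: 0.0031
grip_force: 0.0
dp [-0.075, 0.011, 0.129] rot [-0.0006, 0.0004, 0.0003]
[ 1.05928442  0.17601247 -0.92390177  2.12745965  0.08655153  0.27301176
 -1.45416349]
```

```bash
python3 -m pendant '[{"dp":[0,0,0],"rotation":[0,0,0],"jaw":0},{"dp":[0,0,0],"rotation":[0,0,0],"jaw":0}]'; python3 -c "
from bench import r,camera
import cv2
c=camera('scene'); cv2.imwrite('pics/s7.png',cv2.resize(c['image'][110:270,250:450,::-1],None,fx=4,fy=3.7))"
```

```text
time: 21.22
ee_pos: [0.6152, -0.1147, 0.1164]
eef_rot: [0.949, 0.002, 0.316, -0.001]
ft_force: [-7.3, 2.4, -2.3]
width: 0.0004
grip_force: 0.0
```

View pics/s7.png

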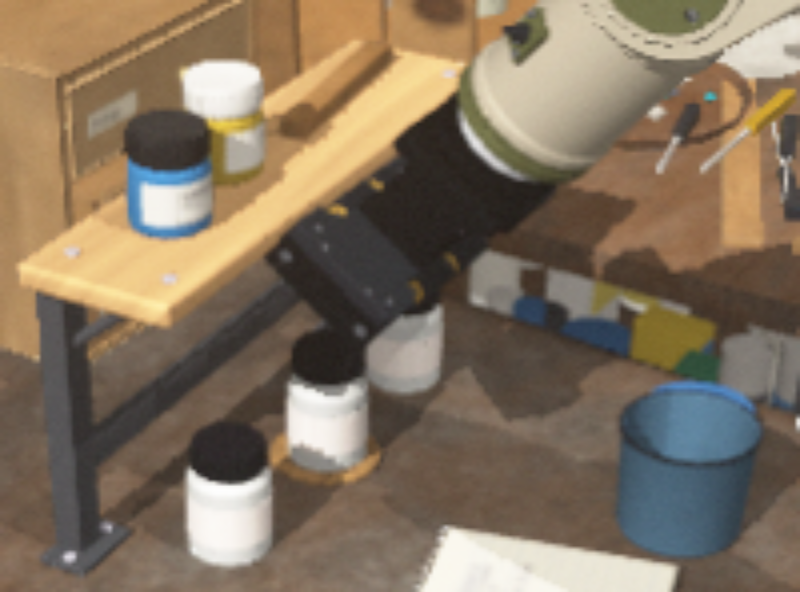

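The gripper body is touching the board's front edge (crop (300,240)) with a light ~8 N; hover was too high. Back off, go down, then press slightly forward of the cap's centre.

```bash
python3 -m pendant '[{"dp":[-0.055,0,-0.04],"rotation":[0,0,0],"jaw":0},{"dp":[-0.08,0,0],"rotation":[0,0,0],"jaw":0},{"dp":[-0.105,0.005,0.05],"rotation":[0,0,0],"jaw":0},{"dp":[-0.105,0.01,0.07],"rotation":[0,0,0],"jaw":0},{"dp":[-0.105,0.01,0.07],"rotation":[0,0,0],"jaw":0}]'; python3 -c "
from bench import r,camera
from h import *
go([.612,-.116,.088],0,53)
print(r.read_state()['joint_positions'],r.read_state()['ft_force'])"
```

```text
time: 21.9
ee_pos: [0.6109, -0.1162, 0.0992]
eef_rot: [0.948, 0.001, 0.317, -0.002]
ft_force: [0.0, -0.2, -0.2]
width: 0.0003
grip_force: 0.0
dp [-0.039, -0.001, 0.064] rot [-0.0006, -0.0001, 0.0002]
[ 1.02591643  0.19663473 -0.88581292  2.15194388  0.12537018  0.22874093
 -1.48108593] [ 0.01960605 -0.208872   -0.24018281]
```

Free again. Press.

```bash
python3 -m pendant '[{"dp":[-0.015,0,0.025],"rotation":[0,0,0],"jaw":0},{"dp":[-0.025,0,0.04],"rotation":[0,0,0],"jaw":0},{"dp":[-0.035,0,0.055],"rotation":[0,0,0],"jaw":0},{"dp":[-0.042,0,0.066],"rotation":[0,0,0],"jaw":0},{"dp":[-0.05,0,0.075],"rotation":[0,0,0],"jaw":0},{"dp":[-0.05,0,0.075],"rotation":[0,0,0],"jaw":0}]'; python3 -c "
from bench import r
print(r.read_state()['joint_positions'])"
```

```text
time: 22.65
ee_pos: [0.6138, -0.1166, 0.0882]
eef_rot: [0.947, 0.002, 0.32, -0.001]
ft_force: [-7.0, 0.0, 17.8]
width: 0.0006
grip_force: 8.9
[ 0.96430651  0.21584572 -0.82683576  2.15874357  0.17654887  0.19542641
 -1.52737622]
```

```bash
python3 -m pendant '[{"dp":[-0.014,0,0.008],"rotation":[0,0,0],"jaw":0},{"dp":[-0.025,0,0.014],"rotation":[0,0,0],"jaw":0},{"dp":[-0.025,0,0.014],"rotation":[0,0,0],"jaw":0}]'; python3 -m pendant '[{"dp":[0.05,0,-0.05],"rotation":[0,0,0],"jaw":0},{"dp":[0.03,0,-0.2],"rotation":[0,0,0],"jaw":0},{"dp":[0,0,-0.45],"rotation":[0,0,0],"jaw":0},{"dp":[0,0,-0.7],"rotation":[0,0,0],"jaw":0},{"dp":[0,0,-0.95],"rotation":[0,0,0],"jaw":0},{"dp":[0,0,-0.95],"rotation":[0,0,0],"jaw":0}]'; python3 -c "
from bench import r,camera
import cv2
from h import *
go([.47,-.15,.30],0,60)
c=camera('scene');np.savez('/tmp/scene1.npz',**c);W=cloud(c)
for n,(u,v) in dict(c=(331,212),b1=(307,232),b2=(350,188)).items():
    q=W[v-22:v+16,u-15:u+15].reshape(-1,3); im=c['image'][v-22:v+16,u-15:u+15].reshape(-1,3).max(1)
    q=q[(im<60)&(q[:,2]>.058)&(q[:,2]<.1)]
    print(n,len(q),circ(q,.021),np.percentile(q[:,2],[2,50,80,90,95]).round(4))
cv2.imwrite('pics/s8.png',cv2.resize(c['image'][150:270,270:430,::-1],None,fx=5,fy=5,interpolation=2))
"
```

```text
time: 23.02
ee_pos: [0.6153, -0.1172, 0.0881]
eef_rot: [0.946, 0.002, 0.324, 0.0]
ft_force: [-14.0, 1.1, 37.6]
width: 0.0003
grip_force: 18.8
time: 23.78
ee_pos: [0.5229, -0.1179, 0.1964]
eef_rot: [0.948, 0.0, 0.318, -0.001]
ft_force: [-0.1, -0.4, -1.3]
width: 0.0004
grip_force: 0.0
dp [0.135, 0.213, -0.764] rot [-0.0003, -0.0196, 0.0001]
c 234 (array([ 0.61592646, -0.11668292]), np.float64(0.006971713942749983)) [0.0665 0.0816 0.0836 0.0844 0.085 ]
b1 244 (array([ 0.61273211, -0.00629997]), np.float64(0.00553269510501375)) [0.0629 0.0778 0.0797 0.0804 0.0812]
b2 217 (array([ 0.62896842, -0.22606333]), np.float64(0.012055077545071229)) [0.0635 0.0781 0.0804 0.0826 0.0844]
```

View pics/s8.png

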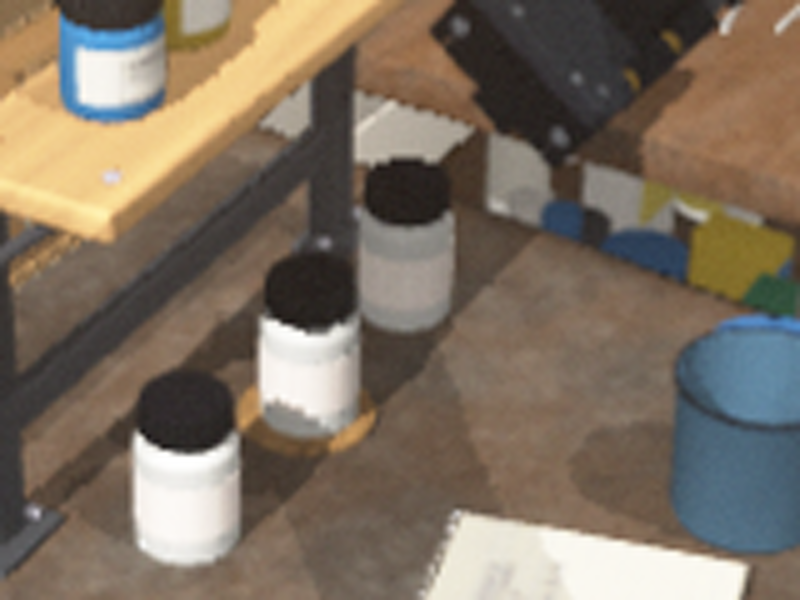

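All three caps read the same height above their jars' feet, and none moved further under the final push (27–38 N). Jar_c is centred on the pad, nothing else was disturbed, and the gripper is clear.

```bash
python3 -m pendant '[{"dp":[0,0,-0.2],"rotation":[0,0,0],"jaw":0},{"dp":[0,0,-0.2],"rotation":[0,0,0],"jaw":0},{"dp":[0,0,-0.2],"rotation":[0,0,0],"jaw":0}]'; python3 -c "
from bench import r
print(r.close_job())"
```

```text
time: 24.2
ee_pos: [0.5058, -0.1167, 0.2186]
eef_rot: [0.948, 0.002, 0.317, -0.001]
ft_force: [0.2, -0.2, -0.1]
width: 0.0002
grip_force: 0.0
the job is handed in; nothing more can be done
None
```

The job is handed in at about 24 s, with no verdict returned: by my measurements the stray jar stands upright on the cork pad within a few mm of its centre and all three caps are fully home, the only unplanned contact being a light 8 N touch of the gripper on the shelf edge.

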